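Put the remote away in the tilt-out bin and shut it

TASK

Put the silver remote away in the grey tilt-out bin: lower it into the open mouth and let go there (do not toss it or drop it from high up), then push the tipped-out front up and back until the bin is fully shut with the remote inside. Leave the mug, the nail clipper and the candle glass where they are.

Things in the scene. Friction and masses are not known exactly. Their poses are not given: they have to be found in the camera images.
- remote: Silver TV remote, a loose slab 150 x 36 x 18 mm, about 0.11 kg, lying flat, buttons up, in the low wooden tray. Origin: centre of its underside. x along its length, y across its 36 mm width, z up out of the buttons.
- tray: Fixed dark lacquered wooden tray, 220 (its x) x 340 (its y) x 20 mm high, walls 6 mm; its inner floor is about 6 mm above the table. Origin: centre of its underside. The remote and the nail clipper lie in it. It may stand to the robot's left or right, the bin on the other side.
- bin: Fixed housing of the pale grey plastic tilt-out bin: 170 deep (its x), 232 wide (its y), 195 mm high, open only at the front, with a closed top. Origin: on the table under the middle of the front opening (the hinge line), so the housing reaches from x = 0 to x = 170 mm; its front looks along its -x, roughly towards the robot.
- bucket (a joint): Tilt of the bin's moving front bucket, rad: 0 = shut (front panel upright, flush with the housing's front), larger = tipped further forward towards the robot; stop at 1.05; starts 0.8 to 1.0 open. The hinge is stiff (0.25 N m friction, no spring): the bucket stays where it is left; roughly 2 to 5 N pushed at the top edge moves it.
- bucket_frame (a point): Frame of the moving bucket; it turns with it. Origin on the hinge line, 20 mm above the table straight over the bin's origin, midway across, at the front panel's outer face. y along the hinge; z up the front panel; x from the panel into the bucket (to the back of the housing when shut). Front panel: 170 high, 214 wide, 5 mm thick.
- bucket_floor (a point): Middle of the bucket's inner floor; axes as bucket_frame, from which it lies at x 57, z 5 mm. Bucket floor 115 deep, 5 mm thick; side walls 5 mm thick, 204 mm apart inside, 110 high (150 in the front 60 mm); back wall only 60 mm high. Load it from above, through the gap between the housing's top front edge and the tipped panel's top edge.
- flap_top (a point): Middle of the top edge of the bucket's front panel, outer face: 170 mm up the panel from the hinge. It is 190 mm above the table when shut, and about 110 to 140 mm above it as it starts, some 120 to 145 mm in front of the housing.
- mug: Black ceramic mug, 82 mm across, 95 mm high, standing at the far middle of the table. Origin: centre of its underside. Leave alone.
- clipper: Chrome nail clipper 80 x 14 x 14 mm lying in the tray beside the remote. Origin: centre of its underside, x along its length. Leave alone.
- candle_glass: Amber candle glass, 76 mm across, 80 mm high, on the left of the table. Origin: centre of its underside. Leave alone.
Mind the look-alikes: they are no part of the job. There is more than one size of the remote; the job needs the middle-sized.

How it is judged:
By the outcome, as a careful person would: the job done as asked, in the order asked, and still so for the second after the job is handed in, with the robot touching nothing.
It also fails if it takes over 58 s, if anything falls off the work surface, if the arm or the gripper's body presses on something with over 40 N, if the wrist force passes 120 N, or if a joint passes its speed limit or range.

ROBOT

A 6-joint arm with a two-finger parallel gripper is mounted at the origin on the work surface. World frame = base frame: x ahead of the robot, y to its left, z up, the work surface at z = 0. Lengths are in m, angles in rad, forces in N, time in s.
With the tool pointing down it reaches from about 0.375 to 0.9 m from the base axis. Payload 3.1 kg.
Tool frame: the origin (TCP) lies midway between the tips of the shut fingers; the grasp point (between the pads) lies 19 mm behind it; z points along the fingers, y is the line along which they close (so a half turn about z gives the same grasp; the last joint's range is limited). The gripper opens to 87 mm and grips with 3 to 60 N. Pads are 19 mm wide; open, the fingers measure 117 mm over their backs; the gripper's body (75 mm by 190 mm) begins 51 mm behind the grasp point.
Start: joints at [1.155, 0.527, 1.433, -0, 1.181, -0.178], TCP at [0.147, 0.608, 0.223] pointing down, gripper open.
Joint ranges: [-3.08, 3.08], [-0.75, 2.2], [0.22, 2.44], [-1.43, 4.57], [0, 2.65], [-2.85, 2.85]. Speed limits (rad/s): [2.79, 2.79, 3.14, 3.14, 3.14, 3.14].

INTERFACE

Orientations are given as a unit quaternion [x, y, z, w].
In Python, from rig import robot gives the robot as it stands.
- The arm moves only by the shell command python3 -m jog 'ROWS' [FORCE]. ROWS is a JSON object of lists of equal length, an entry for each row: "dp": the shift along the tool's x, y, z in mm, a list of three; "delta_rot": the turn, a rotation vector about the tool's x, y, z in rad, a list of three; "gripper": the opening, from -1 (shut) to 1 (fully open). A call has 1 to 12 rows; each row is the pose to reach, as a shift and turn from the pose commanded when the call began, along the tool's axes at that moment; what a row does not reach only later rows make up. A row lasts 1/10 s, in which the tool goes at most 50 mm and 8.59 degrees, less where a joint would pass 70% of its speed; a pose out of reach is approached as far as the arm can. A call with a gripper value outside its range is refused whole. The fingers move at their own pace and stop on an object; FORCE is the grip in N (left out, the last holds). Time passes only in rows, so rows that repeat a pose let the fingers close. It gives the time, the measured TCP pose, the force, the opening and the grip force at its end, in the units of the state.
- robot.get_obs(): the state, without advancing time (a new reading comes with each control period).
- robot.camera(name): name is "scene" or "top"; returns the picture (420x560x3 uint8, red, green, blue); there is no depth.
- robot.camera_model(name): a dict with "fx", "fy", "cx", "cy" (pixels), "xyz" and "orientation" of the camera in the world. Camera axes: x right, y down, z forward; pixel columns grow to the right and rows downward; lengths in m; the calibration is good to about 2 mm. A picture is of the moment at which its call begins. camera_model takes no time and is no camera call.
- robot.hand_in(): hands the job in; it is judged then, once.
Trained networks look in the newest picture that a camera, given by its name, has taken for a name from the list of things; names that differ only in an ending like _2 or _b are one class to them, and where a whole thing is asked for, a point or a joint stands for the part that bears it (a point fixed in the world has none). Each returns a list of dicts, best first, with "score" (0 to 1); they miss things now and then, are a little off and sometimes report something else, mostly with a low value. They report only what shows in the picture. A call takes as long as a camera call. They do not tell look-alikes from the thing itself.
- robot.search_frame(name, camera): "rect" ([left, top, right, bottom] in pixels, round what is visible of it).
The state is a dict: "time": time; "q": joint angles; "joint_velocities": joint speeds; "joint_torque": joint torques, N m; "position": TCP position; "tool_rot": TCP orientation; "ft_force": force on the tool from outside, world axes, zero at the start; "moment": the same for the moment, N m; "grip_width": finger opening in m; "grip_force": force on a finger pad.
Only numpy, scipy, OpenCV 4.12 (cv2) and the standard library are available. Lean on these libraries where they do the work, as an engineer would, in place of code of your own. Each camera call takes 0.05 s, during which the arm holds its last target. There are 200 camera calls.

## Working session

There is one attempt and no reset: what is moved stays moved. The work goes in short steps, Python scripts to look and compute and a shell command to move; the robot and the scene stay as the last step left them, time stands still between calls to the robot, and variables do not carry over. Pictures are saved under pics/ and viewed, at most 10 in all, crops included, and the job is handed in when it is done.

```bash
mkdir -p pics; ls
python3 - <<'E'
from rig import robot
import cv2
for c in("scene","top"):
    im=robot.camera(c); cv2.imwrite(f"pics/{c}0.png",im[:,:,::-1])
    print(c,robot.camera_model(c))
    for n in("remote","tray","bin","bucket","clipper","mug"):
        print(n,[(round(d["score"],2),[round(v) for v in d["rect"]]) for d in robot.search_frame(n,c)[:5]])
o=robot.get_obs();print(o["time"],o["position"],o["tool_rot"],o["ft_force"],o["grip_width"])
E
```

```text
pics
scene {'fx': 400.14173568362384, 'fy': 400.14173568362384, 'cx': 279.8202962161378, 'cy': 208.07288067392457, 'xyz': array([0.83717189, 0.34106178, 1.09063662]), 'orientation': array([ 0.39092581,  0.90425233, -0.15642896, -0.07095579])}
remote [(0.88, [351, 176, 402, 234]), (0.81, [212, 290, 254, 323]), (0.76, [291, 235, 326, 290]), (0.45, [166, 89, 250, 178])]
tray [(0.68, [232, 189, 373, 325])]
bin [(0.84, [106, 89, 251, 221])]
bucket [(0.71, [166, 87, 253, 176])]
clipper [(0.49, [254, 218, 275, 238])]
mug [(0.9, [183, 222, 222, 269])]
top {'fx': 508.86438099150075, 'fy': 508.86438099150075, 'cx': 283.985331678707, 'cy': 207.16579920571468, 'xyz': array([0.39827761, 0.10746106, 1.76167044]), 'orientation': array([ 0.71173864, -0.69973492,  0.04625843, -0.04073464])}
remote [(0.66, [253, 131, 268, 164]), (0.59, [201, 272, 264, 298]), (0.57, [230, 186, 251, 229])]
tray [(0.9, [192, 175, 299, 244]), (0.64, [232, 188, 252, 229])]
bin [(0.81, [338, 149, 428, 259]), (0.71, [231, 190, 252, 229])]
bucket [(0.77, [339, 205, 416, 260])]
clipper [(0.21, [339, 204, 416, 257])]
mug [(0.71, [296, 146, 325, 178])]
0.7 [0.14659453 0.60753648 0.22256809] [ 1.18115163e-01  9.92999903e-01 -8.95698181e-07  8.43557768e-06] [-0.0920981  -0.38624118 -0.31444623] 0.08701308275913158
```

View pics/scene0.png

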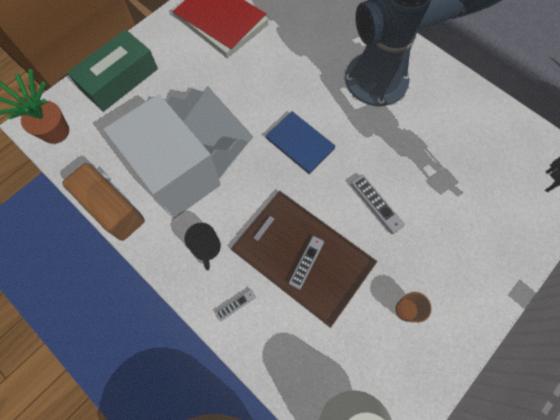

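View pics/top0.png

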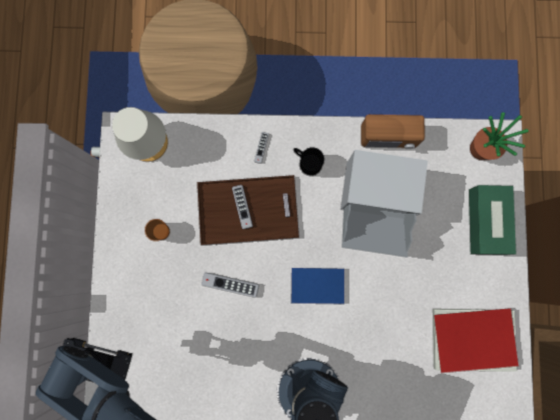

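The scene view shows the three remotes. The mid-sized one is in the tray at scene ~(307,262) and top ~(242,207). The bin is at top (385,200), with its bucket tipped towards the robot. I'll enlarge these areas to measure them.

```bash
cat > h.py <<'E'
import numpy as np, cv2
from scipy.spatial.transform import Rotation as R
from rig import robot
def pix2(c,u,v,z):
    m=robot.camera_model(c); d=R.from_quat(m["orientation"]).apply([(u-m["cx"])/m["fx"],(v-m["cy"])/m["fy"],1])
    return m["xyz"]+d*(z-m["xyz"][2])/d[2]
def proj(c,P):
    m=robot.camera_model(c); p=R.from_quat(m["orientation"]).inv().apply(np.atleast_2d(P)-m["xyz"])
    return np.c_[m["fx"]*p[:,0]/p[:,2]+m["cx"],m["fy"]*p[:,1]/p[:,2]+m["cy"]]
E
python3 - <<'E'
from h import *
t=cv2.imread("pics/top0.png");s=cv2.imread("pics/scene0.png")
def crop(i,x0,y0,x1,y1,k): return cv2.resize(i[y0:y1,x0:x1],None,fx=k,fy=k,interpolation=cv2.INTER_CUBIC)
a=crop(t,190,170,310,250,3.3)[:264,:396]; b=crop(t,335,145,435,265,2.75)
m=np.zeros((600,800,3),np.uint8)
def put(i,x,y): h,w=i.shape[:2];h=min(h,600-y);w=min(w,800-x);m[y:y+h,x:x+w]=i[:h,:w]
put(crop(t,190,172,310,247,3.33),0,0)   # k 3.33
put(crop(t,335,145,435,260,2.6),400,0) # k 2.6
put(crop(s,225,185,380,330,2),0,300)
put(crop(s,100,85,260,220,2.2),400,300)
cv2.imwrite("pics/mos.png",m)
# silver mask of remote in both views
for c,i,(x0,y0,x1,y1) in(("top",t,(230,183,256,232)),("scene",s,(286,232,330,294))):
    g=cv2.cvtColor(i,cv2.COLOR_BGR2GRAY)[y0:y1,x0:x1]
    _,k=cv2.threshold(g,110,255,cv2.THRESH_BINARY);k=cv2.morphologyEx(k,cv2.MORPH_CLOSE,np.ones((5,5)))
    cn=max(cv2.findContours(k,0,2)[0],key=cv2.contourArea)
    bx=cv2.boxPoints(cv2.minAreaRect(cn))+[x0,y0]
    w=np.array([pix2(c,u,v,.024) for u,v in bx]); e=np.diff(np.r_[w,w[:1]],axis=0)
    print(c,w.mean(0).round(4),np.linalg.norm(e,axis=1).round(3),np.degrees(np.arctan2(e[:,1],e[:,0])).round(1))
E
```

```text
top [0.6162 0.2432 0.024 ] [0.04  0.153 0.039 0.153] [ -71.7 -161.7  108.1   18.4]
scene [0.6159 0.2409 0.024 ] [0.148 0.033 0.148 0.032] [-163.8  105.5   15.6  -73.3]
```

View pics/mos.png

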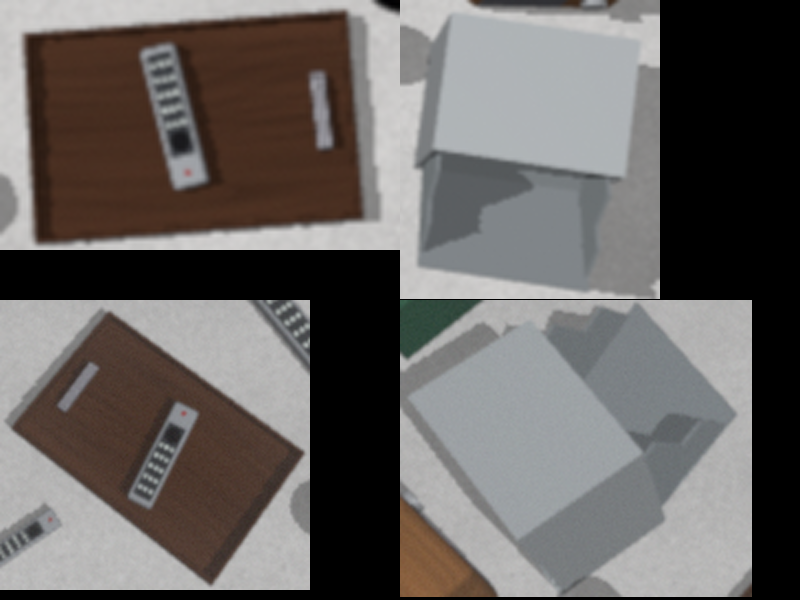

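The mosaic shows the remote flat in the tray with no clutter beside it. The corners of the housing top and the panel's top edge are clear in both views, so I'll fit the bin pose and tilt to them.

Run:
```python
from h import *
from scipy.optimize import least_squares
T=lambda x,y:(335+(x-400)/2.6,145+y/2.6)
S=lambda x,y:(100+(x-400)/2.2,85+(y-300)/2.2)
# order: FL FR BR BL housing top, flap left, flap right (bin +y = left when yaw~0)
ot=[T(437,150),T(624,178),T(640,40),T(452,13),T(417,265),T(586,291)]
os=[S(643,452),S(531,322),S(408,398),S(519,541),S(737,413),S(640,303)]
def pts(p):
    x,y,a,b=p; h=.116
    L=[[0,h,.195],[0,-h,.195],[.17,-h,.195],[.17,h,.195]]
    c,s=np.cos(b),np.sin(b)
    f=[-s*.17,0,.02+c*.17]
    L+=[[f[0],.107,f[2]],[f[0],-.107,f[2]]]
    return R.from_euler("z",a).apply(L)+[x,y,0]
f=lambda p:np.r_[proj("top",pts(p))-ot,proj("scene",pts(p))-os].ravel()
r=least_squares(f,[.55,-.2,-.1,.9],loss="soft_l1");print(r.x,np.degrees(r.x[2:]));print(r.fun.reshape(-1,2).round(1))
print(pts(r.x).round(3))
```

```text
[ 0.59673406 -0.21360515 -0.1320559   0.94013018] [-7.56624558 53.86549172]
[[-2.3 -0.7]
 [-0.3 -0.5]
 [-0.2 -0.5]
 [-0.9 -0.9]
 [-0.6  0.3]
 [ 0.3  0.2]
 [ 0.5 -0. ]
 [-0.1 -1.9]
 [-0.1 -1.1]
 [-0.5 -0.6]
 [ 0.6 -0.1]
 [-0.9 -0.7]]
[[ 0.612 -0.099  0.195]
 [ 0.581 -0.329  0.195]
 [ 0.75  -0.351  0.195]
 [ 0.781 -0.121  0.195]
 [ 0.475 -0.089  0.12 ]
 [ 0.447 -0.302  0.12 ]]
```

```bash
cat >> h.py <<'E'
def go(p,toolx_yaw,tilt=0,bin_yaw=0):
    """print dp(mm), delta_rot for TCP p, tool down with tool x at yaw (deg); tilt = deg about bin's +y (hinge) world axis"""
    o=robot.get_obs(); A=R.from_quat(o["tool_rot"])
    y=np.radians(toolx_yaw); X=np.array([np.cos(y),np.sin(y),0]);Z=np.array([0,0,-1.]);Y=np.cross(Z,X)
    B=R.from_matrix(np.c_[X,Y,Z])
    ax=R.from_euler("z",bin_yaw,degrees=True).apply([0,1,0]); B=R.from_rotvec(np.radians(tilt)*ax)*B
    print("dp",(A.inv().apply(np.array(p)-o["position"])*1000).round(1),"rot",(A.inv()*B).as_rotvec().round(3),"t",round(o["time"],2))
E
python3 - <<'E'
from h import *
go([.616,.242,.12],197,0)
E
```

```text
dp [-542.1 -245.2  102.6] rot [-0.     0.    -0.533] t 0.7
```

```bash
python3 -m jog '{"dp":[[-45,-20,8],[-90,-41,17],[-136,-61,26],[-181,-82,34],[-226,-102,43],[-271,-123,51],[-316,-143,60],[-361,-164,68],[-407,-184,77],[-452,-204,85],[-497,-225,94],[-542,-245,102]],"delta_rot":[[0,0,-0.044],[0,0,-0.089],[0,0,-0.133],[0,0,-0.178],[0,0,-0.222],[0,0,-0.267],[0,0,-0.311],[0,0,-0.355],[0,0,-0.4],[0,0,-0.444],[0,0,-0.489],[0,0,-0.533]],"gripper":[1,1,1,1,1,1,1,1,1,1,1,1]}' 30
python3 - <<'E'
from h import *
go([.616,.242,.12],197,0)
i=robot.camera("scene");j=robot.camera("top")
k=lambda a,f:cv2.resize(a,None,fx=f,fy=f,interpolation=2)
a=k(i[150:340,200:400],2);b=k(j[150:340,180:380],2)
cv2.imwrite("pics/g1.png",np.hstack([a,b])[:,:,::-1])
E
```

```text
time: 1.9
position: [0.6146, 0.2429, 0.1208]
tool_rot: [-0.148, 0.989, 0.0, -0.0]
ft_force: [0.0, 0.5, -0.7]
grip_width: 0.0873
grip_force: 0.0
dp [-1.1 -1.3  0.8] rot [0.    0.    0.001] t 1.9
```

View pics/g1.png

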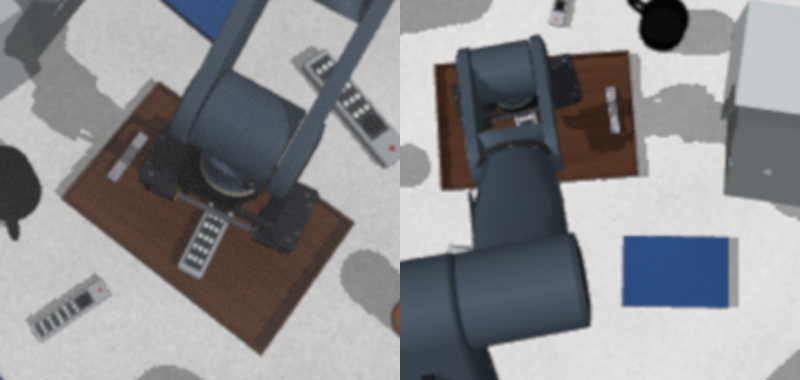

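The gripper body's 190 mm side runs along the closing line. That means I have to lean the tool about 15° when lowering into the bin, so the body clears the housing. The fingers straddle the remote correctly here, so I'll descend and grip.

```bash
python3 -m jog '{"dp":[[-1,-1,40],[-1,-1,75],[-1,-1,100],[-1,-1,110],[-1,-1,110],[-1,-1,110],[-1,-1,110],[-1,-1,110],[-1,-1,110],[-1,-1,110],[-1,-1,110],[-1,-1,110]],"delta_rot":[[0,0,0],[0,0,0],[0,0,0],[0,0,0],[0,0,0],[0,0,0],[0,0,0],[0,0,0],[0,0,0],[0,0,0],[0,0,0],[0,0,0]],"gripper":[1,1,1,1,1,-1,-1,-1,-1,-1,-1,-1]}' 30
```

```text
time: 3.2
position: [0.6145, 0.2436, 0.0113]
tool_rot: [-0.148, 0.989, -0.0, 0.0]
ft_force: [0.4, -2.2, 0.3]
grip_width: 0.0389
grip_force: 0.6
```

```bash
python3 -m jog '{"dp":[[0,0,0],[0,0,0],[0,0,0],[0,0,0],[0,0,-20],[0,0,-60],[0,0,-110],[0,0,-160],[0,0,-210],[0,0,-260],[0,0,-260]],"delta_rot":[[0,0,0],[0,0,0],[0,0,0],[0,0,0],[0,0,0],[0,0,0],[0,0,0],[0,0,0],[0,0,0],[0,0,0],[0,0,0]],"gripper":[-1,-1,-1,-1,-1,-1,-1,-1,-1,-1,-1]}' 35
python3 - <<'E'
from h import *
# above the mouth; bin (-60mm,0) in bin frame, z=.27
b=np.array([.5967,-.2136]);a=np.radians(-7.57)
p=b+np.array([np.cos(a),np.sin(a)])*-.07
print(p); go([*p,.27],82.4)
go([*p,.27],82.4,15,-7.57); go([*p,.27],82.4,-15,-7.57)
E
```

```text
time: 4.3
position: [0.6186, 0.2453, 0.28]
tool_rot: [-0.148, 0.989, 0.001, 0.008]
ft_force: [1.2, 0.7, -0.8]
grip_width: 0.0354
grip_force: 34.9
[ 0.52731007 -0.20437838]
dp [ 218.8 -403.4    6.5] rot [0.017 0.011 2.   ] t 4.3
dp [ 218.8 -403.4    6.5] rot [0.185 0.273 1.986] t 4.3
dp [ 218.8 -403.4    6.5] rot [-0.152 -0.25   1.987] t 4.3
```

```bash
python3 -m jog '{"dp":[[14,-27,0],[29,-54,0],[44,-81,1],[58,-107,1],[73,-134,2],[88,-161,2],[102,-188,3],[117,-215,3],[131,-242,4],[146,-269,4],[160,-296,5],[175,-323,5]],"delta_rot":[[0,0,0.13],[0,0,0.27],[0,0,0.4],[0,0,0.53],[0,0,0.67],[0,0,0.8],[0,0,0.93],[0,0,1.07],[0,0,1.2],[0,0,1.33],[0,0,1.47],[0,0,1.6]],"gripper":[-1,-1,-1,-1,-1,-1,-1,-1,-1,-1,-1,-1]}'
python3 - <<'E'
from h import *
go([.5273,-.2044,.27],82.4,-15,-7.57)
E
```

```text
time: 5.5
position: [0.5401, -0.1166, 0.2647]
tool_rot: [0.609, 0.793, 0.0, -0.001]
ft_force: [0.1, -0.2, -0.8]
grip_width: 0.0356
grip_force: 34.9
dp [-81.4 -35.1  -5.5] rot [-0.261 -0.053  0.392] t 5.5
```

```bash
python3 -m jog '{"dp":[[-20,-9,-2],[-40,-18,-4],[-60,-26,-5],[-81,-35,-6],[-81,-35,-6],[-81,-35,-6],[-81,-35,-6],[-81,-35,-6]],"delta_rot":[[-0.07,-0.013,0.1],[-0.13,-0.026,0.2],[-0.2,-0.04,0.3],[-0.261,-0.053,0.392],[-0.261,-0.053,0.392],[-0.261,-0.053,0.392],[-0.261,-0.053,0.392],[-0.261,-0.053,0.392]],"gripper":[-1,-1,-1,-1,-1,-1,-1,-1]}'
python3 - <<'E'
from h import *
b=np.array([.5967,-.2136]);a=np.radians(-7.57)
p=b+np.array([np.cos(a),np.sin(a)])*-.062
go([*p,.16],82.4,-15,-7.57)
go([*p,.111],82.4,-15,-7.57)
i=robot.camera("scene");j=robot.camera("top")
k=lambda a,f:cv2.resize(a,None,fx=f,fy=f,interpolation=2)
cv2.imwrite("pics/b1.png",np.hstack([k(i[70:220,100:290],2.1),k(j[120:270,290:480],2.1)])[:,:,::-1])
E
```

```text
time: 6.3
position: [0.5293, -0.2026, 0.2719]
tool_rot: [0.743, 0.656, 0.087, 0.099]
ft_force: [-0.8, 1.4, -1.1]
grip_width: 0.0358
grip_force: 34.9
dp [ -2.  -23.2 109.6] rot [ 0.002 -0.001  0.007] t 6.3
dp [ -2.  -36.  156.9] rot [ 0.002 -0.001  0.007] t 6.3
```

View pics/b1.png

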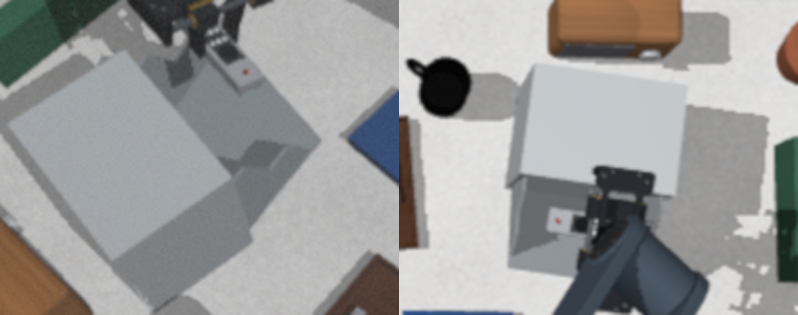

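The view shows the remote held parallel to the hinge, over the mouth, with its free end at top px ~(360,224). I'll lower it in stages.

```bash
python3 -m jog '{"dp":[[0,-6,25],[0,-12,55],[-1,-18,85],[-2,-23,109],[-2,-27,125],[-2,-31,138],[-2,-34,149],[-2,-36,156],[-2,-36,157],[-2,-36,157]],"delta_rot":[[0,0,0],[0,0,0],[0,0,0],[0,0,0],[0,0,0],[0,0,0],[0,0,0],[0,0,0],[0,0,0],[0,0,0]],"gripper":[-1,-1,-1,-1,-1,-1,-1,-1,-1,-1]}'
python3 - <<'E'
from h import *
b=np.array([.5967,-.2136]);a=np.radians(-7.57)
p=b+np.array([np.cos(a),np.sin(a)])*-.062
go([*p,.111],82.4,-15,-7.57)
i=robot.camera("scene");j=robot.camera("top")
k=lambda a,f:cv2.resize(a,None,fx=f,fy=f,interpolation=2)
cv2.imwrite("pics/b2.png",np.hstack([k(i[70:220,100:290],2.1),k(j[120:270,290:480],2.1)])[:,:,::-1])
E
```

```text
time: 7.4
position: [0.5353, -0.2066, 0.1114]
tool_rot: [0.744, 0.655, 0.087, 0.1]
ft_force: [0.3, 0.1, -1.1]
grip_width: 0.0357
grip_force: 34.9
dp [ 1.2 -0.3  0.3] rot [ 0.003 -0.     0.006] t 7.4
```

View pics/b2.png

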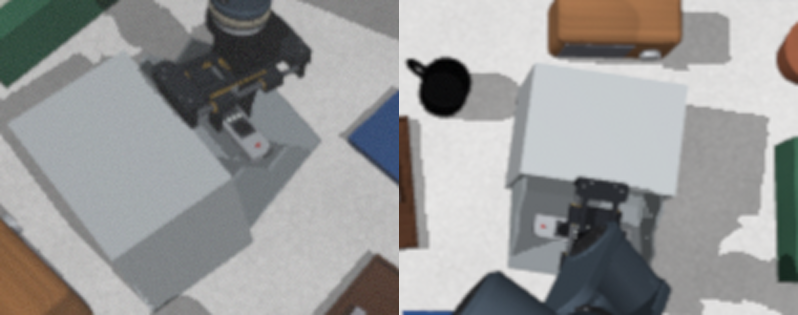

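The remote is well below the mouth plane, just above the sloping panel, with no contact. I'll open slightly, let it settle and then retract.

```bash
python3 -m jog '{"dp":[[0,-1,4],[0,-1,4],[0,-1,4],[0,-1,4],[0,-1,4],[0,-1,4],[0,-1,4],[0,-1,4]],"delta_rot":[[0,0,0],[0,0,0],[0,0,0],[0,0,0],[0,0,0],[0,0,0],[0,0,0],[0,0,0]],"gripper":[-1,-1,0.1,0.1,0.1,0.1,0.1,0.1]}'
python3 - <<'E'
from h import *
b=np.array([.5967,-.2136]);a=np.radians(-7.57)
for x,z in((-.07,.16),(-.085,.26),(-.21,.27)):
    go([*(b+np.array([np.cos(a),np.sin(a)])*x),z],82.4,-15,-7.57)
E
```

```text
time: 8.3
position: [0.535, -0.2066, 0.1071]
tool_rot: [0.744, 0.655, 0.087, 0.099]
ft_force: [0.5, -0.5, 1.1]
grip_width: 0.0479
grip_force: 0.0
dp [  1.2   6.2 -53.1] rot [ 0.003 -0.     0.005] t 8.3
dp [   1.1   17.9 -153.5] rot [ 0.003 -0.     0.005] t 8.3
dp [   1.7 -100.1 -195.9] rot [ 0.003 -0.     0.005] t 8.3
```

```bash
python3 -m jog '{"dp":[[0,2,-20],[1,6,-53],[1,12,-103],[1,18,-153],[1,-15,-165],[1,-60,-180],[1,-100,-196],[1,-130,-200],[1,-130,-200]],"delta_rot":[[0,0,0],[0,0,0],[0,0,0],[0,0,0],[0,0,0],[0,0,0],[0,0,0],[0,0,0],[0,0,0]],"gripper":[0.1,0.1,0.1,0.1,-1,-1,-1,-1,-1]}'
python3 - <<'E'
from h import *
print(robot.get_obs()["q"].round(2))
b=np.array([.5967,-.2136]);a=np.radians(-7.57)
for yaw in(-7.57,172.43): go([*(b+np.array([np.cos(a),np.sin(a)])*-.2),.22],yaw)
i=robot.camera("scene");j=robot.camera("top")
k=lambda a,f:cv2.resize(a,None,fx=f,fy=f,interpolation=2)
cv2.imwrite("pics/b3.png",np.hstack([k(i[70:220,100:290],2.1),k(j[120:270,290:480],2.1)])[:,:,::-1])
E
```

```text
time: 9.2
position: [0.3552, -0.1804, 0.2653]
tool_rot: [0.745, 0.654, 0.087, 0.098]
ft_force: [0.3, -0.6, 0.6]
grip_width: 0.0158
grip_force: 0.0
[-0.9   0.05  2.07  0.24  0.85 -0.92]
dp [-1.2 30.6 55.1] rot [ 0.204 -0.207  1.563] t 9.2
dp [-1.2 30.6 55.1] rot [ 0.207  0.204 -1.559] t 9.2
```

View pics/b3.png

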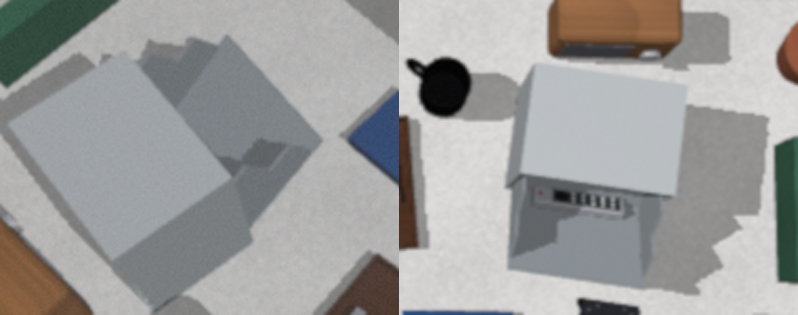

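The remote lies in the bucket's V, parallel to the hinge, at top crop ~(585,200). Next I'll turn the closed gripper and go in front of the panel.

```bash
python3 -m jog '{"dp":[[0,3,5],[0,5,9],[0,8,14],[0,10,18],[0,13,23],[0,15,28],[-1,18,32],[-1,20,37],[-1,23,41],[-1,26,46],[-1,30,55],[-1,30,55]],"delta_rot":[[0.019,-0.019,0.142],[0.037,-0.038,0.284],[0.056,-0.056,0.426],[0.074,-0.075,0.568],[0.093,-0.094,0.71],[0.111,-0.113,0.852],[0.13,-0.132,0.995],[0.148,-0.15,1.137],[0.167,-0.169,1.279],[0.185,-0.188,1.421],[0.204,-0.207,1.563],[0.204,-0.207,1.563]],"gripper":[-1,-1,-1,-1,-1,-1,-1,-1,-1,-1,-1,-1]}'
python3 - <<'E'
from h import *
b=np.array([.5967,-.2136]);a=np.radians(-7.57)
for x,z in((-.175,.095),(-.152,.095),(-.01,.165)): go([*(b+np.array([np.cos(a),np.sin(a)])*x),z],-7.57)
E
```

```text
time: 10.5
position: [0.4042, -0.1904, 0.2201]
tool_rot: [0.998, -0.064, 0.002, 0.002]
ft_force: [0.2, 0.4, -0.5]
grip_width: 0.0003
grip_force: 0.0
dp [ 18.4  -2.6 125.2] rot [ 0.003 -0.004  0.004] t 10.5
dp [ 41.4  -2.5 125.3] rot [ 0.003 -0.004  0.004] t 10.5
dp [183.7  -1.8  55.8] rot [ 0.003 -0.004  0.004] t 10.5
```

```bash
python3 -m jog '{"dp":[[5,-2,45],[7,-2,90],[15,-2,120],[25,-2,125],[35,-2,125],[46,-2,124],[55,-2,114],[63,-2,105]],"delta_rot":[[0,0,0],[0,0,0],[0,0,0],[0,0,0],[0,0,0],[0,0,0],[0,0,0],[0,0,0]],"gripper":[-1,-1,-1,-1,-1,-1,-1,-1]}'
```

```text
time: 11.3
position: [0.4657, -0.1963, 0.1181]
tool_rot: [0.998, -0.064, 0.002, 0.002]
ft_force: [-0.4, 0.0, -2.2]
grip_width: 0.0006
grip_force: 1.1
```

```bash
python3 -m jog '{"dp":[[10,0,-9],[20,0,-17],[30,0,-24],[40,0,-30],[50,0,-35],[60,0,-39],[70,0,-42],[80,0,-45],[90,0,-47],[97,0,-48],[97,0,-48]],"delta_rot":[[0,0,0],[0,0,0],[0,0,0],[0,0,0],[0,0,0],[0,0,0],[0,0,0],[0,0,0],[0,0,0],[0,0,0],[0,0,0]],"gripper":[-1,-1,-1,-1,-1,-1,-1,-1,-1,-1,-1]}'
python3 - <<'E'
from h import *
b=np.array([.5967,-.2136]);a=np.radians(-7.57)
go([*(b+np.array([np.cos(a),np.sin(a)])*-.01),.165],-7.57)
i=robot.camera("scene");j=robot.camera("top")
k=lambda a,f:cv2.resize(a,None,fx=f,fy=f,interpolation=2)
cv2.imwrite("pics/c1.png",np.hstack([k(i[70:220,100:290],2.1),k(j[120:270,290:480],2.1)])[:,:,::-1])
E
```

```text
time: 12.4
position: [0.5622, -0.2086, 0.1642]
tool_rot: [0.998, -0.065, 0.002, 0.002]
ft_force: [0.1, -0.7, -0.5]
grip_width: 0.0006
grip_force: 0.0
dp [24.8  0.5 -0.7] rot [ 0.003 -0.005  0.003] t 12.4
```

View pics/c1.png

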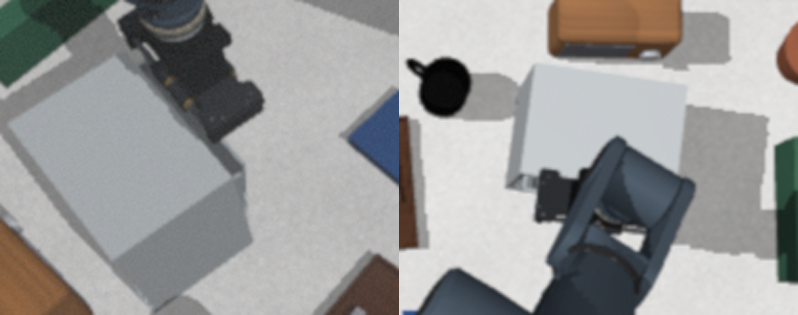

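The view shows the panel nearly shut, with only a small gap left along the housing front. I'll close the rest in small steps and watch the force.

```bash
python3 -m jog '{"dp":[[5,0,0],[10,0,0],[14,0,0],[18,0,0],[21,0,0],[23,0,0],[25,0,0],[25,0,0],[25,0,0]],"delta_rot":[[0,0,0],[0,0,0],[0,0,0],[0,0,0],[0,0,0],[0,0,0],[0,0,0],[0,0,0],[0,0,0]],"gripper":[-1,-1,-1,-1,-1,-1,-1,-1,-1]}'
python3 -m jog '{"dp":[[1,0,0],[2,0,0],[2,0,0],[2,0,0]],"delta_rot":[[0,0,0],[0,0,0],[0,0,0],[0,0,0]],"gripper":[-1,-1,-1,-1]}'
```

```text
time: 13.4
position: [0.5856, -0.2115, 0.1644]
tool_rot: [0.998, -0.065, 0.001, 0.001]
ft_force: [-0.6, -0.4, 0.8]
grip_width: 0.0005
grip_force: 0.0
time: 13.8
position: [0.5872, -0.2116, 0.1643]
tool_rot: [0.998, -0.065, 0.001, 0.001]
ft_force: [-1.3, 0.5, 0.3]
grip_width: 0.0004
grip_force: 0.6
```

```bash
python3 -m jog '{"dp":[[1,0,0],[2,0,0],[3,0,0],[3,0,0],[3,0,0]],"delta_rot":[[0,0,0],[0,0,0],[0,0,0],[0,0,0],[0,0,0]],"gripper":[-1,-1,-1,-1,-1]}'
python3 -m jog '{"dp":[[1,0,0],[2,0,0],[2,0,0],[2,0,0]],"delta_rot":[[0,0,0],[0,0,0],[0,0,0],[0,0,0]],"gripper":[-1,-1,-1,-1]}'
```

```text
time: 14.3
position: [0.5872, -0.2116, 0.1644]
tool_rot: [0.998, -0.065, -0.002, 0.001]
ft_force: [-8.2, 0.3, 4.0]
grip_width: 0.0001
grip_force: 4.2
time: 14.7
position: [0.5871, -0.2116, 0.1644]
tool_rot: [0.998, -0.064, -0.005, 0.001]
ft_force: [-12.5, 0.6, 8.2]
grip_width: 0.0006
grip_force: 6.4
```

Position no longer changes while the force rises to 12 N, so the panel is on its stop. I'll back off and check.

```bash
python3 -m jog '{"dp":[[-5,0,0],[-15,0,0],[-40,0,0],[-80,0,-20],[-120,0,-40],[-160,40,-60],[-180,90,-60],[-190,120,-60],[-190,120,-60]],"delta_rot":[[0,0,0],[0,0,0],[0,0,0],[0,0,0],[0,0,0],[0,0,0],[0,0,0],[0,0,0],[0,0,0]],"gripper":[-1,-1,-1,-1,-1,-1,-1,-1,-1]}'
python3 - <<'E'
from h import *
i=robot.camera("scene");j=robot.camera("top")
k=lambda a,f:cv2.resize(a,None,fx=f,fy=f,interpolation=2)
# predicted shut panel top edge (outer face) in both views
a=R.from_euler("z",-7.57,degrees=True)
P=a.apply([[0,.107,.19],[0,-.107,.19]])+[.5967,-.2136,0]
print(proj("scene",P).round(1),proj("top",P).round(1))
cv2.imwrite("pics/d1.png",np.vstack([np.hstack([k(i[70:220,100:290],2.1),k(j[120:270,290:480],2.1)]),np.hstack([k(i,.71),k(j,.71)])[:,:798]])[:600,:,::-1])
E
```

```text
time: 15.6
position: [0.3872, -0.3121, 0.2252]
tool_rot: [0.998, -0.068, 0.003, 0.004]
ft_force: [0.4, -0.0, 0.2]
grip_width: 0.0006
grip_force: 0.0
[[209.2 152.5]
 [161.8  96.5]] [[349.6 202.6]
 [417.6 212.8]]Traceback (most recent call last):
  File "<stdin>", line 8, in <module>
    return _nx.concatenate(arrs, 0, dtype=dtype, casting=casting)
           ~~~~~~~~~~~~~~~^^^^^^^^^^^^^^^^^^^^^^^^^^^^^^^^^^^^^^^
ValueError: all the input array dimensions except for the concatenation axis must match exactly, but along dimension 1, the array at index 0 has size 798 and the array at index 1 has size 796
```

Run:
```python
from h import *
i=robot.camera("scene");j=robot.camera("top")
k=lambda a,w,h:cv2.resize(a,(w,h),interpolation=2)
cv2.imwrite("pics/d1.png",np.vstack([np.hstack([k(i[80:200,120:270],400,300),k(j[140:260,320:470],400,300)]),np.hstack([k(i,400,300),k(j,400,300)])])[:,:,::-1])
```

```text
(no output)
```

View pics/d1.png

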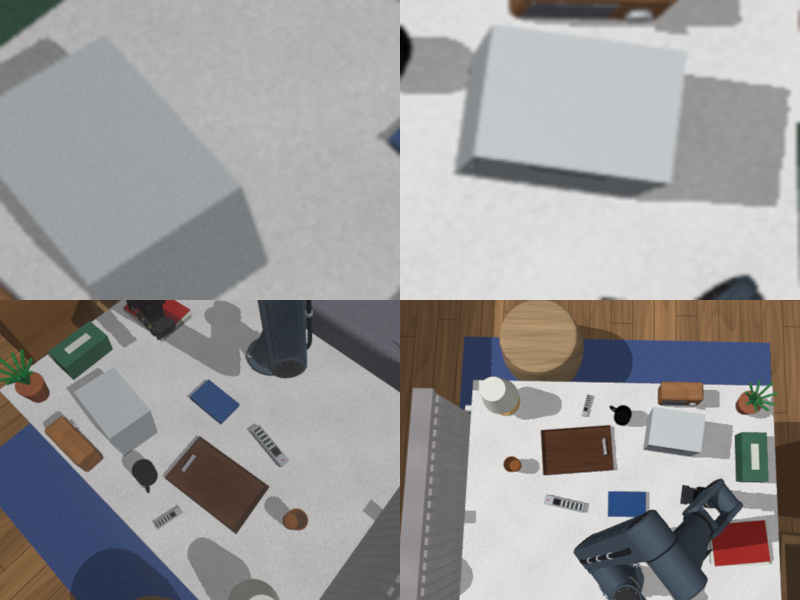

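The picture shows the bin flush shut in both views, at top px ~(385,200). The tray holds only the clipper, the mug and candle glass are unmoved, and the arm is clear.

```bash
python3 -c "
from rig import robot
print(robot.hand_in())"
```

```text
the job is handed in; nothing more can be done
None
```

The silver remote is in the grey bin and the bin is pushed fully shut; the mug, nail clipper and candle glass are where they were, and the job was handed in at about 16 s (result not shown).

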